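Dock and lock a test cartridge

ROBOT

A 6-joint arm with a two-finger parallel gripper is mounted at the origin on a cart in front of the work surface, level with it; the furniture and walls round the work are solid. World frame = base frame: x ahead of the robot, y to its left, z up, the work surface at z = 0. Lengths are in mm, angles in rad, forces in N, time in s.
With the tool pointing down it reaches from about 350 to 975 mm from the base axis. Payload 7.1 kg.
Tool frame: the origin (TCP) lies at the very end of the fingers, on their centre line; the grasp point (between the pads) lies 19 mm behind it; x points along the fingers, y is the direction in which the jaws open and shut, and the axes are right-handed (so a half turn about x gives the same grasp; the last joint's range is limited). The gripper opens to 88 mm and grips with 3 to 60 N. Pads are 20 mm wide; open, the fingers measure 115 mm over their backs; the gripper's body (75 mm by 178 mm) begins 61 mm behind the grasp point.
Start: joints at [1.299, 0.423, 1.63, -0, 1.089, -0.019], TCP at [156.291, 605.126, 222.675] pointing down, gripper open.
Joint ranges: [-3, 3], [-0.9, 2.11], [0.09, 2.58], [-1.31, 4.45], [0.11, 2.69], [-2.54, 2.54]. Speed limits (rad/s): [2.39, 2.39, 3.01, 3.14, 3.14, 3.14].

INTERFACE

Orientations are given as a rotation vector (axis times angle).
In Python, from workcell import ctrl gives the robot as it stands. The module is installed in compiled form; this text tells all that it offers.
- The arm moves only by the tool carry_out, never from a script. Its argument "commands" is a list of rows, each a list of 6 numbers: the shift along the tool's x, y, z in m, then the turn, a rotation vector about the tool's x, y, z in degrees. In form: [[tx, ty, tz, rx, ry, rz], ...]. A call has 1 to 8 rows; each row shifts and turns the pose as measured when the row begins, along the tool's axes as they then stand; what a row does not reach is not made up. A row lasts 1/8 s, in which the tool goes at most 62.5 mm and 10.7 degrees, less where a joint would pass 70% of its speed; a pose out of reach is approached as far as the arm can. A call with a gripper value outside its range is refused whole. "grip" is the closure, from 0 (fully open) to 1 (shut), set as the call begins (left out, the last holds). The fingers move at their own pace and stop on an object; the grip force is fixed at half the most. Time passes only in rows, so rows that do not move let the fingers close. It gives the time, the measured TCP pose, the force and the opening at its end, in the units of the state.
- ctrl.get_obs(): the state, without advancing time (a new reading comes with each control period).
- ctrl.get_image(name): name is "side" or "top" or "wrist"; returns a dict with "pixels" (400x640x3 uint8, blue, green, red), "intrinsics" (3x3 intrinsics, pixels), "rvec" (rotation vector, rad) and "tvec" (3), from world to camera coordinates, as OpenCV has them. Camera axes: x right, y down, z forward; pixel columns grow to the right and rows downward; lengths in mm; the calibration is good to about 2 mm. A picture is of the moment at which its call begins. There is no depth.
- ctrl.close_job(): hands the job in, once; it reports no verdict.
The state is a dict: "t": time; "qpos": joint angles; "qvel": joint speeds; "joint_torque": joint torques, N m; "ee_pos": TCP position; "orientation": TCP orientation; "ft_force": force on the tool from outside, world axes, zero at the start; "moment": the same for the moment, N m; "width": finger opening in mm.
Only numpy, scipy, OpenCV 4.12 (cv2) and the standard library are available. Lean on these libraries where they do the work, as an engineer would, in place of code of your own. Each camera call takes 0.05 s, during which the arm holds its last target. There are 200 camera calls.

TASK

Slide the flat black load cartridge along the bench, without lifting it, into the slot of the test dock until it is fully home against the back stop, pushing past the stiff contacts but without ramming it. Then press the dock's sprung locking lever down until it snaps and stays down, with its tooth in the cartridge's pocket. Leave the other things on the bench where they are.

Things in the scene. Friction and masses are not known exactly. Their poses are not given: they have to be found in the camera images.
- cartridge: Flat slab, 120 long (x) x 96 wide (y) x 16 mm thick, 0.35 kg, black plastic, aluminium plate on top. Origin at the centre of its underside, +x towards its nose (row of brass contacts), which starts turned roughly towards the dock. A lock pocket in its top, 14 x 30 mm (30 across), lies 30 mm ahead of the centre.
- dock: Fixed dock of grey painted rails, 127 mm wide. Origin on the bench; the cartridge enters along +x, sliding on the bench top, between two C-shaped rails from x = -50 to +70 mm: 99 mm clear between the walls, 80 mm between the lips, lips 18.5 to 24 mm above the bench. A bridge with the lever's pivot (top 53 mm) stands over x = -47 to -23 mm.
- slot_mouth (a point): Middle of the slot's mouth, at dock x = -50 mm, 8 mm above the bench. Slightly flared guides (2 mm a side) reach 12 mm farther out.
- back_stop (a point): Middle of the back stop's face, at dock x = +45 mm, 8 mm above the bench. Fully home, the cartridge's nose touches it: cartridge origin at dock x = -15 mm, y = 0, tail end still 25 mm outside the mouth. For the last 5 to 8 mm the nose pushes a stiff contact strip back (about 10 N), then meets the hard stop.
- locking_lever (a joint): Lever hinged at dock x = -35 mm, 43 mm above the bench, reaching along +x over the dock to a pad beyond its back. Rad: 0 = up (sprung), 0.40 = fully down; pressed past about 0.3 (7 N at the pad) it snaps down and is held. Its tooth drops into the cartridge's pocket only if that is home (3 mm play); otherwise it lands on the cartridge's top at about 0.25.
- lever_pad (a point): Centre of the top of the lever's black press pad, 34 x 32 mm, 131 mm from the pivot: about 98 mm above the bench with the lever up, 47 mm with it down.
- white_module: White plastic module 37 x 53 x 26 mm; bystander.
- transformer: Small yellow and black transformer 39 x 38 x 28 mm; bystander.
- blue_module: Blue plastic module 35 x 42 x 21 mm,; bystander.

How it is judged (in metres and radians):
On the way, in this order (a step that is already met when the one before it is completed fails the run):
1. the cartridge is home in the slot (within 1.8 mm of the back stop) with the lever still up (x of cartridge in the frame of dock above -0.0168 m and y of cartridge in the frame of dock between -0.004 and 0.004 m and angle between the x axis of cartridge and the x axis of dock, either way round below 0.06 rad and height (world z) of cartridge below 0.006 m and value of joint locking_lever below 0.1 rad), for 0.2 s.
2. the lever is down (value of joint locking_lever above 0.38 rad), for 0.2 s.
At the end, for the whole second after the job is handed in: The lever stays down by itself (beyond 0.38 rad) and the cartridge rests flat in the slot, within 2.5 mm of the back stop, centred within 4 mm and square within 0.06 rad (value of joint locking_lever above 0.38 rad and x of cartridge in the frame of dock above -0.0175 m and y of cartridge in the frame of dock between -0.004 and 0.004 m and angle between the x axis of cartridge and the x axis of dock, either way round below 0.06 rad and height (world z) of cartridge below 0.006 m and linear speed of cartridge below 0.01 m/s); the robot touches nothing.
It fails at once if the cartridge is lifted more than 20 mm or tipped more than 0.25 rad (height (world z) of cartridge above 0.02 m or angle between cartridge's own z axis and vertical above 0.25 rad).
It fails at once if the cartridge is rammed against the dock (over 45 N) (contact force between cartridge and dock above 45 N).
It fails at once if a bystander is moved more than 20 mm (distance of any of white_module, transformer, blue_module from where it was at the start of the episode above 0.02 m).
It also fails if it takes over 72 s, if anything falls off the work surface, if the arm or the gripper's body presses on something with over 40 N, if the wrist force passes 120 N, or if a joint passes its speed limit or range.

## Working session

There is one attempt and no reset: what is moved stays moved. The work goes in short steps, Python scripts to look and compute and a tool call to move; the robot and the scene stay as the last step left them, time stands still between calls to the robot, and variables do not carry over. Pictures are saved under pics/ and viewed, about 8 in all and at most 12, crops included, and the job is handed in when it is done.

Besides the shell and the picture viewer there is one more tool, called after ">>>" in YAML: its name, and indented under it one key for each argument. carry_out: Moves the arm, as the interface text tells. Its arguments: {"type":"object","properties":{"commands":{"type":"array"},"grip":{"type":"number"}},"required":["commands"]}

```bash
mkdir -p pics
cat > h.py <<'E'
from workcell import ctrl
import cv2, numpy as np
def ray(im,u,v,z):
    K=np.array(im['intrinsics'],float);R=cv2.Rodrigues(np.array(im['rvec'],float))[0];t=np.array(im['tvec'],float).ravel()
    c=-R.T@t; d=R.T@np.linalg.inv(K)@np.array([u,v,1.]); return c+d*(z-c[2])/d[2]
def proj(im,p):
    return cv2.projectPoints(np.array([p],float),np.array(im['rvec'],float),np.array(im['tvec'],float),np.array(im['intrinsics'],float),None)[0].ravel()
def tool(o):
    return cv2.Rodrigues(np.array(o['orientation'],float))[0]
E
python3 - <<'E'
from h import *
o=ctrl.get_obs(); print(o); print(tool(o).round(3))
for n in('side','top'):
    im=ctrl.get_image(n); cv2.imwrite(f'pics/{n}1.png',im['pixels']); np.save(n+'1.npy',im,allow_pickle=True)
    R=cv2.Rodrigues(np.array(im['rvec'],float))[0]; print(n,(-R.T@np.array(im['tvec']).ravel()).round(0),R[2].round(2))
E
```

```text
{'t': 0.0, 'qpos': array([ 1.29898767e+00,  4.23808928e-01,  1.63069582e+00,  2.61523096e-06,
        1.08860837e+00, -1.90252447e-02]), 'qvel': array([ 1.16574420e-03,  1.22343538e-03, -5.23376726e-04,  5.94117837e-04,
       -6.82011713e-05,  8.21418687e-05]), 'joint_torque': array([ 3.06941343e-03, -5.44637632e+01, -2.73664749e+01,  6.45203702e-02,
        2.28597829e-02, -1.26276700e-04]), 'ee_pos': array([156.1509806 , 604.59794852, 221.91934267]), 'orientation': array([ 0.19726321,  1.56189418, -0.19963105]), 'ft_force': array([-0.34736914,  0.19711577,  0.10783892]), 'moment': array([0.01207565, 0.0283498 , 0.01353856]), 'width': 87.62856141349472}
[[-0.     0.25   0.968]
 [-0.001  0.968 -0.25 ]
 [-1.    -0.002 -0.   ]]
side [  32. -765.  877.] [ 0.42  0.62 -0.67]
top [ 386.  -21. 1212.] [ 0.13 -0.01 -0.99]
```

View pics/top1.png

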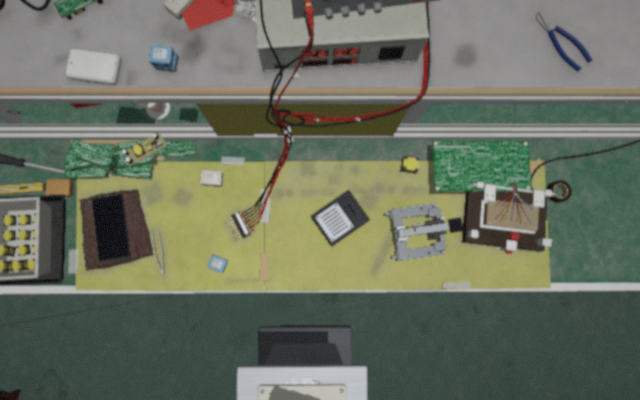

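View pics/side1.png

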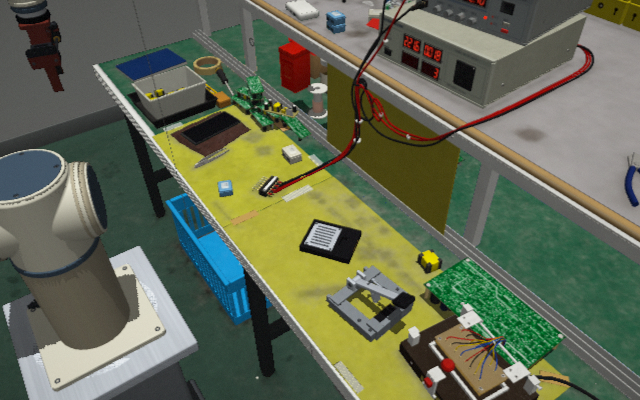

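Run:
```python
from h import *
im=np.load('top1.npy',allow_pickle=True).item(); p=im['pixels']
for n,u,v,z in(('cart',340,217,16),('bridge',404,233,53),('pad',455,225,98),('yel',410,164,25),('dockcorner TL',390,209,24),('BL',394,259,24),('TR',442,206,24),('BR',446,255,24),('fixt',467,220,40),('white',211,178,26),('blue',217,264,21)):
    print(n,ray(im,u,v,z).round(0))
c=cv2.resize(p[165:275,300:480],None,fx=4.4,fy=4.4,interpolation=cv2.INTER_CUBIC); cv2.imwrite('pics/top1c.png',c)
```

```text
cart [517. -96.  16.]
bridge [ 474. -250.   53.]
pad [ 489. -362.   98.]
yel [ 652. -276.   25.]
dockcorner TL [ 537. -222.   24.]
BL [ 411. -229.   24.]
TR [ 544. -354.   24.]
BR [ 420. -359.   24.]
fixt [ 506. -411.   40.]
white [616. 231.  26.]
blue [400. 211.  21.]
```

View pics/top1c.png

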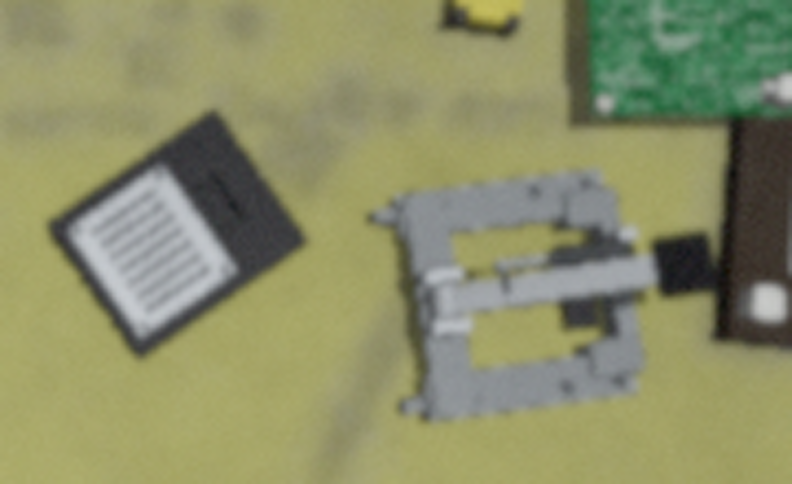

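>>> carry_out:
  commands:
    - [-0.04,0,0,-10,0,0]
    - [-0.04,0,0,-10,0,0]
    - [0,-0.055,0.024,0,0,0]
    - [0,-0.055,0.024,0,0,0]
    - [0,-0.055,0.024,0,0,0]
    - [0,-0.055,0.024,0,0,0]
    - [0,-0.055,0.024,0,0,0]
    - [0,-0.055,0.024,0,0,0]

```text
t: 1.1
ee_pos: [337.6, 285.4, 302.7]
orientation: [-0.095, 1.57, 0.087]
ft_force: [2.1, -0.5, -0.4]
width: 88.0
```

>>> carry_out:
  commands:
    - [-0.005,-0.055,0.005,0,0,0]
    - [-0.005,-0.055,0.005,0,0,0]
    - [-0.005,-0.055,0.005,0,0,0]
    - [-0.005,-0.055,0.005,0,0,0]
    - [-0.005,-0.055,0.005,0,0,0]
    - [-0.005,-0.055,0.005,0,0,0]
    - [-0.005,-0.055,0.005,0,0,0]
    - [-0.005,-0.055,0.005,0,0,0]

```text
t: 2.1
ee_pos: [428.1, -161.8, 345.7]
orientation: [-0.095, 1.569, 0.086]
ft_force: [0.5, 0.7, 0.1]
width: 87.8
```

Run:
```python
from h import *
o=ctrl.get_obs(); print(o['ee_pos'],o['qpos'].round(2)); print(tool(o).round(3))
im=ctrl.get_image('wrist'); cv2.imwrite('pics/w1.png',im['pixels']); np.save('w1.npy',im,allow_pickle=True)
R=cv2.Rodrigues(np.array(im['rvec'],float))[0]; print((-R.T@np.array(im['tvec']).ravel()).round(0),R.round(2))
```

```text
[ 428.05712823 -161.8094737   345.68930964] [-0.38  0.03  1.85 -0.    1.26 -2.07]
[[ 0.001 -0.115  0.993]
 [-0.005  0.993  0.115]
 [-1.    -0.005  0.   ]]
[ 363. -168.  508.] [[-0.11  0.99 -0.01]
 [ 0.96  0.11  0.24]
 [ 0.24  0.02 -0.97]]
```

View pics/w1.png

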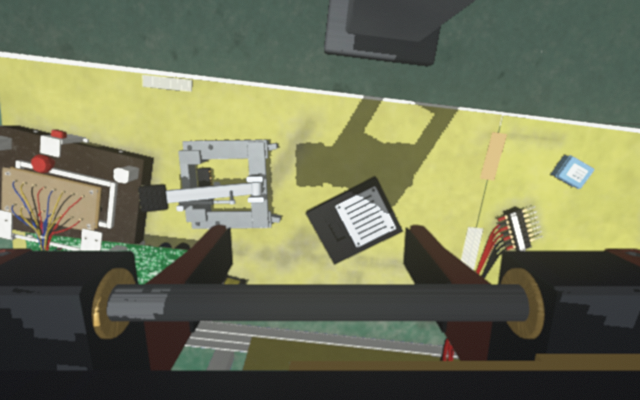

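Run:
```python
from h import *
im=np.load('w1.npy',allow_pickle=True).item(); p=im['pixels']
c=cv2.resize(p[125:275,140:405],None,fx=3,fy=3,interpolation=cv2.INTER_CUBIC); cv2.imwrite('pics/w1c.png',c)
h=cv2.cvtColor(p,cv2.COLOR_BGR2HSV)
sub=np.zeros(p.shape[:2],np.uint8); sub[165:275,295:405]=255
m=((h[...,1]<70)*255).astype(np.uint8)&sub
m=cv2.morphologyEx(m,cv2.MORPH_CLOSE,np.ones((5,5),np.uint8))
cs=max(cv2.findContours(m,0,2)[0],key=cv2.contourArea); 
r=cv2.minAreaRect(cs); b=cv2.boxPoints(r); print(r)
W=np.array([ray(im,*q,14) for q in b]); print(b.round(1),W.round(1),W.mean(0).round(1),[np.linalg.norm(W[i]-W[i-1]).round(1) for i in range(4)])
print([np.degrees(np.arctan2(*(W[i]-W[i-1])[1::-1])).round(1) for i in range(4)])
```

```text
((352.10003662109375, 221.70004272460938), (60.37383270263672, 81.840087890625), 63.43495178222656)
[[302.  213. ]
 [375.2 176.4]
 [402.2 230.4]
 [329.  267. ]] [[ 512.3 -177.6   14. ]
 [ 443.7  -76.1   14. ]
 [ 522.   -21.9   14. ]
 [ 595.8 -126.    14. ]] [ 518.4 -100.4   14. ] [np.float64(98.2), np.float64(122.6), np.float64(95.3), np.float64(127.6)]
[np.float64(-148.3), np.float64(124.0), np.float64(34.7), np.float64(-54.7)]
```

View pics/w1c.png

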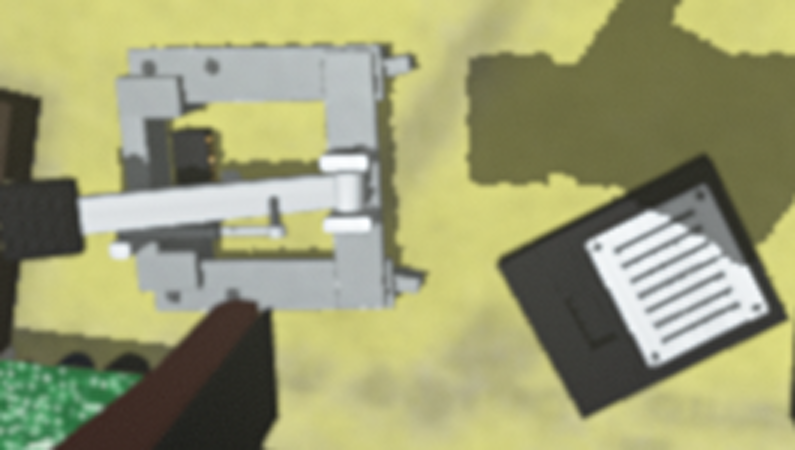

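Run:
```python
from h import *
im=np.load('w1.npy',allow_pickle=True).item(); 
P=lambda a,b,z: ray(im,140+(a+.5)/3-.5,125+(b+.5)/3-.5,z)[:2]
ang=lambda d: np.degrees(np.arctan2(d[1],d[0])).round(1)
C=[P(*q,16) for q in((500,262),(706,155),(787,320),(585,415))]
print('cart',np.round(C,1),np.mean(C,0).round(1),'L',[np.linalg.norm(C[i]-C[i-1]).round(1) for i in range(4)],'yaw',ang(C[0]-C[1]),ang(C[3]-C[2]))
g=[P(412,62,20),P(425,285,20)];print('guides',np.round(g,1),np.mean(g,0),np.linalg.norm(g[0]-g[1]),ang(g[1]-g[0])-90)
for z in(24,38,53):
  b=[P(385,45,z),P(393,305,z)];print('bridge edge',z,np.round(b,1),np.mean(b,0).round(1),np.linalg.norm(b[0]-b[1]).round(1),ang(b[1]-b[0])-90)
r=[P(128,50,24),P(158,310,24)];print('rail back',np.round(r,1),np.mean(r,0),np.linalg.norm(r[0]-r[1]),ang(r[1]-r[0])-90)
pv=P(348,190,52);pad=P(42,218,98);print('pivot',pv,'pad',pad,np.linalg.norm(pad-pv),ang(pad-pv))
t=np.load('top1.npy',allow_pickle=True).item()
Q=lambda a,b,z: ray(t,300+(a+.5)/4.4-.5,165+(b+.5)/4.4-.5,z)[:2]
pv=Q(448,302,52);pad=Q(685,264,98);print('top: pivot',pv,'pad',pad,np.linalg.norm(pad-pv),ang(pad-pv))
```

```text
cart [[ 509.3 -171.3]
 [ 443.3  -76.8]
 [ 522.9  -22.5]
 [ 587.1 -118.2]] [515.6 -97.2] L [np.float64(94.1), np.float64(115.3), np.float64(96.4), np.float64(115.2)] yaw -55.0 -56.2
guides [[ 414.4 -223.5]
 [ 524.5 -207.4]] [ 469.44887544 -215.43000122] 111.30380468420884 -81.7
bridge edge 24 [[ 407.5 -236.3]
 [ 535.5 -222.1]] [ 471.5 -229.2] 128.8 -83.6
bridge edge 38 [[ 406.2 -234.3]
 [ 530.5 -220.5]] [ 468.4 -227.4] 125.1 -83.6
bridge edge 53 [[ 404.9 -232.2]
 [ 525.2 -218.8]] [ 465.  -225.5] 121.1 -83.6
rail back [[ 423.8 -356.7]
 [ 552.  -339.3]] [ 487.89519162 -347.98694337] 129.3271247364122 -82.2
pivot [ 472.55704114 -244.01832237] pad [ 488.25423591 -362.19453171] 119.2141702021874 -82.4
top: pivot [ 473.01575964 -243.78495441] pad [ 489.64254065 -363.17973276] 120.54693254096583 -82.1
```

>>> carry_out:
  commands:
    - [0,0.02,0.055,-0.9,0,0]
    - [0,0.02,0.055,0,0,0]
    - [0,0.02,0.055,0,0,0]
    - [0.04,0.003,0.019,0,0,0]
    - [0.058,0,0,0,0,0]
    - [0.058,0,0,0,0,0]
    - [0.058,0,0,0,0,0]
    - [0.03,0,0,0,0,0]
  grip: 0.32

```text
t: 3.15
ee_pos: [612.9, -85.2, 95.5]
orientation: [-0.105, 1.562, 0.087]
ft_force: [0.7, -0.0, 1.3]
width: 59.6
```

```bash
cat >> h.py <<'E'
O=np.array([477.8,-278.3]);YAW=np.radians(-82.5)
D=np.array([np.cos(YAW),np.sin(YAW)]);N=np.array([-D[1],D[0]])
def dk(p): q=np.array(p[:2])-O; return np.round([q@D,q@N],1)
def st():
    o=ctrl.get_obs();T=tool(o);print('t',o['t'],'dock',dk(o['ee_pos']),'z',o['ee_pos'][2].round(1),'F',(o['ft_force']).round(1),'w',o['width'],'yawrel',np.degrees(np.arctan2(T[1,1],T[0,1])-YAW).round(2),'tilt',np.degrees(T[:2,0]).round(2));return o
E
python3 -c "from h import *;st()"
```

```text
t 3.15 dock [-173.8  159.2] z 95.5 F [ 0.7 -0.   1.3] w 59.56250306192436 yawrel 179.53 tilt [ 0.4  -0.62]
```

>>> carry_out:
  commands:
    - [0.04,0.011,-0.004,0.4,0,0]
    - [0.035,0,0,0,0,0]
    - [0.013,0,0,0,0,0]
    - [0,0,0,0,0,0]

```text
t: 3.65
ee_pos: [605.7, -75.0, 1.4]
orientation: [-0.099, 1.568, 0.083]
ft_force: [1.0, 0.7, 0.2]
width: 59.9
```

```bash
python3 -c "
from h import *;st()
im=ctrl.get_image('top');np.save('t2.npy',im,allow_pickle=True);cv2.imwrite('pics/t2.png',cv2.resize(im['pixels'][165:275,270:480],None,fx=3.5,fy=3.5))"
```

```text
t 3.65 dock [-184.9  153.4] z 1.4 F [1.  0.7 0.2] w 59.89609841555201 yawrel 179.12 tilt [ 0.06 -0.58]
```

>>> carry_out:
  commands:
    - [-0.005,0,0,-0.9,0,0]
    - [0,0,-0.013,0,0,0]
    - [0,0,-0.012,0,0,0]
    - [0,0,-0.012,0,0,0]
    - [0,0,-0.012,0,0,0]
    - [0,0,-0.012,0,0,0]
    - [0,0,-0.012,0,0,0]
    - [0,0,-0.01,0,0,0]

```text
t: 4.7
ee_pos: [522.3, -87.7, 11.5]
orientation: [-0.114, 1.557, 0.094]
ft_force: [2.0, -1.1, 0.8]
width: 60.0
```

```bash
python3 -c "
from h import *;st()
im=ctrl.get_image('wrist');np.save('w2.npy',im,allow_pickle=True);cv2.imwrite('pics/w2.png',im['pixels'])"
```

```text
t 4.7 dock [-183.2   69. ] z 11.5 F [ 2.  -1.1  0.8] w 59.98267061679583 yawrel 180.1 tilt [ 0.69 -0.69]
```

View pics/w2.png

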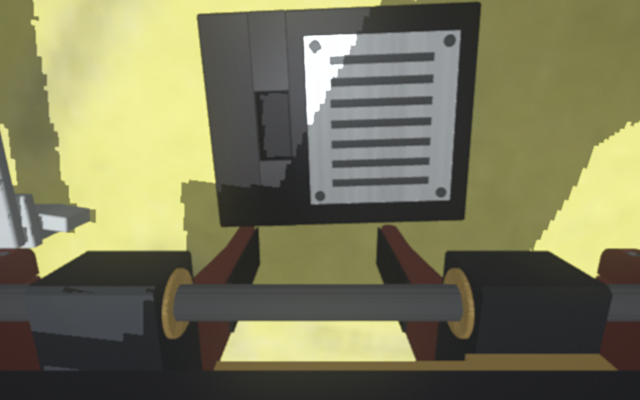

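>>> carry_out:
  commands:
    - [0.003,0,-0.005,0,0,0]
    - [0.001,0,-0.004,0,0,0]
    - [0,0,0,0,0,0]

```text
t: 5.12
ee_pos: [513.6, -89.1, 7.8]
orientation: [-0.113, 1.555, 0.093]
ft_force: [2.1, -0.3, 1.1]
width: 59.9
```

```bash
python3 -c "
from h import *;o=st();print(tool(o).round(3))
im=ctrl.get_image('wrist');p=im['pixels'];cv2.imwrite('pics/w3.png',p)
h=cv2.cvtColor(p,cv2.COLOR_BGR2HSV);m=((h[...,1]<70)*255).astype(np.uint8);m[227:]=0;m[:,:130]=0
c=max(cv2.findContours(m,0,2)[0],key=cv2.contourArea);q=cv2.approxPolyDP(cv2.convexHull(c),9,True)[:,0];print(q)
W=np.array([ray(im,*a,16)[:2] for a in q]);print([dk(w) for w in W])
"
```

```text
t 5.125 dock [-182.9   60.2] z 7.8 F [ 2.1 -0.3  1.1] w 59.88660013686181 yawrel 180.03 tilt [ 0.83 -0.69]
[[ 0.014 -0.131  0.991]
 [-0.012  0.991  0.131]
 [-1.    -0.014  0.013]]
[[489  10]
 [464 226]
 [218 226]
 [201  11]]
[array([-252.7,  -45.6]), array([-252.7,   46.9]), array([-135.6,   47.5]), array([-135.5,  -45.6])]
```

>>> carry_out:
  commands:
    - [0,0,-0.002,0,0,0]
    - [0,0,0,0,0,0]
    - [0,0,0.02,0,0,0]
    - [-0.05,0.01,0.01,0,0,0]
    - [-0.02,0.045,-0.035,0,0,0]
    - [0,0.042,-0.045,0,0,0]
    - [0,0,0,10,0,0]
    - [0,0,0,10,0,0]

```text
t: 6.18
ee_pos: [435.6, 4.2, 74.0]
orientation: [0.169, 1.572, -0.187]
ft_force: [-0.1, -0.4, 0.6]
width: 59.7
```

>>> carry_out:
  commands:
    - [0,0,0,10,0,0]
    - [0,0,0,10,0,0]
    - [0,0,0,10,0,0]
    - [0,0,0,10,0,0]
    - [0,0,0,10,0,0]
    - [0,0,0,10,0,0]
    - [0,0,0,10,0,0]
    - [0,0,0,0,0,0]

```text
t: 7.18
ee_pos: [419.3, 4.2, 69.4]
orientation: [1.119, 1.272, -1.182]
ft_force: [-0.0, -0.1, 0.1]
width: 60.0
```

```bash
python3 -c "
from h import *;o=st();print(tool(o).round(3))
im=ctrl.get_image('wrist');p=im['pixels'];cv2.imwrite('pics/w4.png',p);np.save('w4.npy',im,allow_pickle=True)
"
```

```text
t 7.175 dock [-287.7  -21.2] z 69.4 F [-0.  -0.1  0.1] w 60.01943155479586 yawrel 87.34 tilt [-2.39 -0.65]
[[-0.042  0.996  0.085]
 [-0.011  0.084 -0.996]
 [-0.999 -0.043  0.008]]
```

View pics/w4.png

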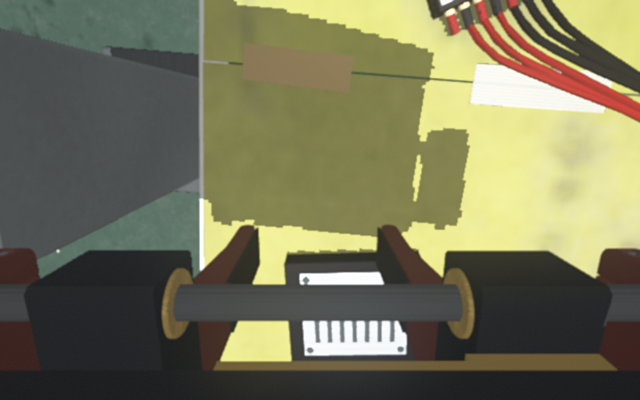

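>>> carry_out:
  commands:
    - [0,0.015,0,-2.7,0,2.4]
    - [0,0.006,0,0,0,0]
    - [0.03,0,0,0,0,0]
    - [0.02,0,0,0,0,0]
    - [0,0,0,0,0,0]

```text
t: 7.85
ee_pos: [438.9, 6.0, 17.2]
orientation: [1.094, 1.273, -1.109]
ft_force: [-0.3, 0.9, 0.7]
width: 59.9
```

```bash
python3 -c "
from h import *;o=st();print(tool(o).round(3))
im=ctrl.get_image('top');p=im['pixels'];np.save('t5.npy',im,allow_pickle=True);cv2.imwrite('pics/t5.png',cv2.resize(p[165:275,270:480],None,fx=3.8,fy=3.8,interpolation=2))
"
```

```text
t 7.85 dock [-286.9   -1.5] z 17.2 F [-0.3  0.9  0.7] w 59.93169533432051 yawrel 90.8 tilt [-0.29 -0.41]
[[-0.005  0.99   0.144]
 [-0.007  0.144 -0.989]
 [-1.    -0.006  0.006]]
```

View pics/t5.png

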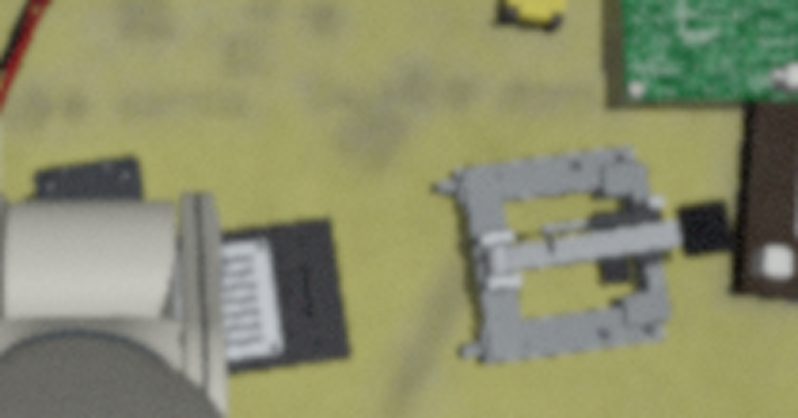

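```bash
python3 -c "
from h import *
im=np.load('t5.npy',allow_pickle=True).item()
P=lambda a,b,z: dk(ray(im,270+(a+.5)/3.8-.5,165+(b+.5)/3.8-.5,z))
print('nose',P(331,220,16),P(350,356,16));print('guides',P(436,187,20),P(462,351,20));print('bridge',P(460,172,53),P(483,362,53),'back',P(632,150,24),P(664,341,24),'pivot',P(497,259,52),'pad',P(704,228,98))
"
```

```text
nose [-135.8   43.5] [-136.5  -47.3]
guides [-63.6  55.7] [-63.2 -54. ]
bridge [-52.3  60.2] [-56.6 -62.8] back [69.3 62.5] [ 69.  -65.4] pivot [-37.1   1.2] pad [84.7  0.7]
```

>>> carry_out:
  commands:
    - [0.008,0,0.008,0,0,0.3]
    - [0,0,0.012,0,0,0]
    - [0,0,0.012,0,0,0]
    - [0,0,0.012,0,0,0]
    - [0,0,0.012,0,0,0]
    - [0,0,0.012,0,0,0]
    - [0,0,0.01,0,0,0]
    - [0,0,0,0,0,0]

```text
t: 8.9
ee_pos: [452.3, -77.6, 11.8]
orientation: [1.099, 1.266, -1.103]
ft_force: [-0.2, -0.0, 0.7]
width: 59.7
```

```bash
python3 -c "
from h import *;o=st()
im=ctrl.get_image('top');p=im['pixels'];np.save('t6.npy',im,allow_pickle=True);cv2.imwrite('pics/t6.png',cv2.resize(p[175:275,310:480],None,fx=4,fy=4,interpolation=2))
"
```

```text
t 8.9 dock [-202.3    0.9] z 11.8 F [-0.2 -0.   0.7] w 59.745835400714526 yawrel 90.76 tilt [ 0.22 -0.37]
```

View pics/t6.png

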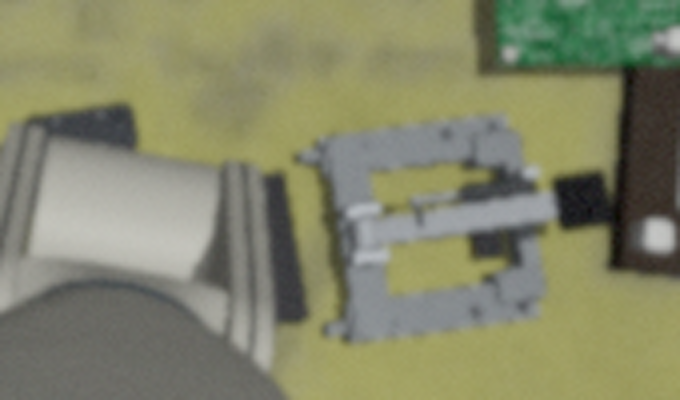

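```bash
python3 -c "
from h import *
im=np.load('t6.npy',allow_pickle=True).item()
P=lambda a,b,z: dk(ray(im,310+(a+.5)/4-.5,175+(b+.5)/4-.5,z))
print('nose',P(285,174,16),P(306,320,16));print('guides',P(299,157,20),P(327,329,20))
"
```

```text
nose [-73.4  46.4] [-74.3 -46.4]
guides [-63.6  55.6] [-62.8 -53.8]
```

>>> carry_out:
  commands:
    - [0.003,0,0.006,0.4,0,0]
    - [0,0,0.006,0.3,0,0]
    - [0,0,0.006,0,0,0]
    - [0,0,0.006,0,0,0]
    - [0,0,0.006,0,0,0]
    - [0,0,0.006,0,0,0]
    - [0,0,0.006,0,0,0]
    - [0,0,0.006,0,0,0]

```text
t: 9.95
ee_pos: [458.3, -126.7, 8.8]
orientation: [1.107, 1.263, -1.112]
ft_force: [0.3, 3.2, -1.1]
width: 60.0
```

```bash
python3 -c "
from h import *;o=st()"
```

```text
t 9.95 dock [-152.9    0.5] z 8.8 F [ 0.3  3.2 -1.1] w 59.98698838397417 yawrel 90.11 tilt [ 0.13 -0.33]
```

>>> carry_out:
  commands:
    - [0,0,0.006,0,0,0]
    - [0,0,0.006,0,0,0]
    - [0,0,0.006,0,0,0]
    - [0,0,0.006,0,0,0]
    - [0,0,0.006,0,0,0]
    - [0,0,0.006,0,0,0]
    - [0,0,0.006,0,0,0]
    - [0,0,0.004,0,0,0]

```text
t: 10.95
ee_pos: [464.5, -175.7, 8.9]
orientation: [1.107, 1.264, -1.113]
ft_force: [-0.2, 2.8, 0.6]
width: 59.6
```

```bash
python3 -c "
from h import *;o=st()"
```

```text
t 10.95 dock [-103.5    0.2] z 8.9 F [-0.2  2.8  0.6] w 59.603670586887205 yawrel 90.1 tilt [ 0.09 -0.32]
```

>>> carry_out:
  commands:
    - [0,0,0.003,0,0,0]
    - [0,0,0.003,0,0,0]
    - [0,0,0.002,0,0,0]
    - [0,0,0.002,0,0,0]

```text
t: 11.45
ee_pos: [465.8, -186.2, 8.9]
orientation: [1.108, 1.264, -1.113]
ft_force: [-0.0, 2.2, -0.8]
width: 60.1
```

>>> carry_out:
  commands:
    - [0,0,0.002,0,0,0]
    - [0,0,0.002,0,0,0]

```text
t: 11.7
ee_pos: [466.1, -189.0, 8.9]
orientation: [1.109, 1.266, -1.113]
ft_force: [2.6, 17.6, 4.5]
width: 59.9
```

>>> carry_out:
  commands:
    - [0,0,0.002,0,0,0]

```text
t: 11.82
ee_pos: [466.2, -189.1, 8.9]
orientation: [1.111, 1.268, -1.113]
ft_force: [3.2, 17.3, 3.5]
width: 60.1
```

>>> carry_out:
  commands:
    - [0,0,0.0025,0,0,0]

```text
t: 11.95
ee_pos: [466.2, -189.6, 8.9]
orientation: [1.113, 1.27, -1.112]
ft_force: [3.6, 17.1, 3.5]
width: 59.5
```

>>> carry_out:
  commands:
    - [0,0,0.003,0,0,0]

```text
t: 12.08
ee_pos: [466.3, -190.4, 9.0]
orientation: [1.114, 1.273, -1.112]
ft_force: [3.5, 18.4, 3.1]
width: 59.9
```

>>> carry_out:
  commands:
    - [0,0,0.003,0,0,0]
    - [0,0,0.003,0,0,0]

```text
t: 12.32
ee_pos: [466.4, -191.6, 9.1]
orientation: [1.118, 1.279, -1.111]
ft_force: [3.0, 19.3, 5.5]
width: 59.9
```

>>> carry_out:
  commands:
    - [0,0,0.003,0,0,0]
    - [0,0,0.003,0,0,0]

```text
t: 12.58
ee_pos: [466.5, -192.5, 9.2]
orientation: [1.122, 1.285, -1.109]
ft_force: [2.2, 20.2, 4.5]
width: 59.7
```

```bash
python3 -c "
from h import *;o=st();print(tool(o).round(3))"
```

```text
t 12.575 dock [-86.6   0. ] z 9.2 F [ 2.2 20.2  4.5] w 59.66081960690588 yawrel 89.98 tilt [-0.44  0.95]
[[-0.008  0.991  0.13 ]
 [ 0.017  0.13  -0.991]
 [-1.    -0.006 -0.017]]
```

>>> carry_out:
  commands:
    - [0,0,0.003,0,-0.4,0]
    - [0,0,0.003,0,-0.4,0]

```text
t: 12.82
ee_pos: [466.7, -193.7, 9.2]
orientation: [1.115, 1.28, -1.114]
ft_force: [3.1, 17.8, 3.0]
width: 60.0
```

>>> carry_out:
  commands:
    - [0,0,0.003,0,-0.4,0]
    - [0,0,0.003,0,-0.4,0]

```text
t: 13.08
ee_pos: [466.8, -194.8, 9.2]
orientation: [1.109, 1.275, -1.119]
ft_force: [3.7, 22.7, 4.3]
width: 59.9
```

```bash
python3 -c "
from h import *;o=st();print(tool(o).round(3))"
```

```text
t 13.075 dock [-84.2  -0. ] z 9.2 F [ 3.7 22.7  4.3] w 59.9414116009758 yawrel 89.96 tilt [-0.52  0.01]
[[-0.009  0.992  0.13 ]
 [ 0.     0.13  -0.992]
 [-1.    -0.009 -0.001]]
```

>>> carry_out:
  commands:
    - [0,0,0.003,0,-0.2,0]
    - [0,0,0.003,0,-0.2,0]

```text
t: 13.32
ee_pos: [466.8, -194.8, 9.2]
orientation: [1.108, 1.277, -1.12]
ft_force: [4.0, 23.0, 5.9]
width: 59.9
```

>>> carry_out:
  commands:
    - [0,0,0.003,0,-0.2,0]
    - [0,0,0.003,0,-0.2,0]

```text
t: 13.58
ee_pos: [466.7, -194.8, 9.3]
orientation: [1.108, 1.278, -1.122]
ft_force: [2.0, 22.9, 4.9]
width: 59.3
```

>>> carry_out:
  commands:
    - [0,0,0.003,0,-0.2,0]
    - [0,0,0.003,0,-0.2,0]

```text
t: 13.82
ee_pos: [466.8, -194.8, 9.4]
orientation: [1.107, 1.28, -1.123]
ft_force: [2.6, 22.6, 5.9]
width: 59.6
```

>>> carry_out:
  commands:
    - [0,0,0.004,0,-0.2,0]
    - [0,0,0.004,0,0,0]

```text
t: 14.08
ee_pos: [466.8, -194.9, 9.4]
orientation: [1.111, 1.286, -1.123]
ft_force: [4.0, 29.4, 9.4]
width: 59.9
```

>>> carry_out:
  commands:
    - [0,0,-0.006,0,0,0]
    - [0,0,-0.02,0,0,0]
    - [0,0,-0.02,0,0,0]
    - [-0.05,0,-0.03,0,0,0]
    - [-0.055,0,-0.02,0,0,0]
    - [-0.055,0,0,0,0,0]
    - [-0.03,0,0,0,0,0]
    - [0,0,0,0,0,0]
  grip: 1

```text
t: 15.08
ee_pos: [455.8, -92.5, 204.3]
orientation: [1.107, 1.288, -1.122]
ft_force: [0.1, -0.4, -0.0]
width: 0.5
```

```bash
python3 -c "
from h import *;o=st()
im=ctrl.get_image('side');p=im['pixels'];np.save('s7.npy',im,allow_pickle=True);cv2.imwrite('pics/s7.png',cv2.resize(p[230:360,290:450],None,fx=4.5,fy=4.5,interpolation=2))
"
```

```text
t 15.075 dock [-187.1    2.5] z 204.3 F [ 0.1 -0.4 -0. ] w 0.5168444202122119 yawrel 90.07 tilt [-1.13  0.3 ]
```

View pics/s7.png

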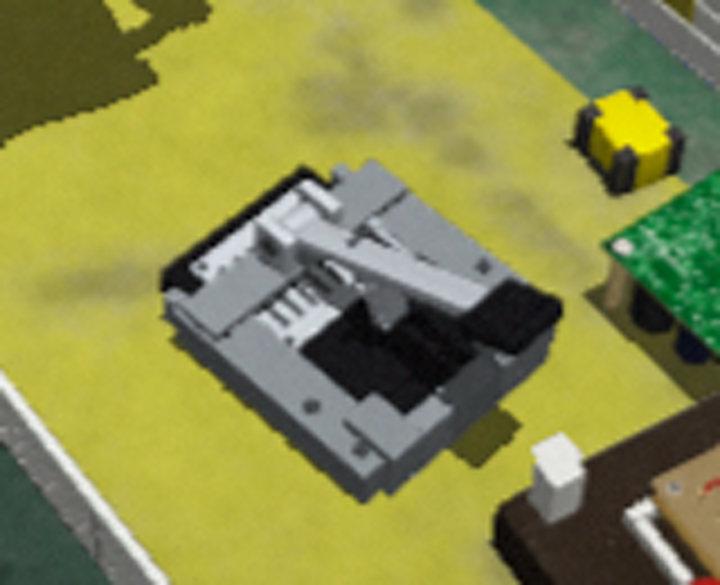

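>>> carry_out:
  commands:
    - [0,-0.002,0.055,0,0,1.1]
    - [0,0,0.055,0,0,0]
    - [0,0,0.055,0,0,0]
    - [0,0,0.055,0,0,0]
    - [0,0,0.05,0,0,0]
    - [0,0,0,0,0,0]

```text
t: 15.88
ee_pos: [484.7, -362.8, 186.7]
orientation: [1.115, 1.295, -1.112]
ft_force: [-0.3, -0.2, -0.3]
width: 0.4
```

```bash
python3 -c "
from h import *;o=st()"
```

```text
t 15.875 dock [84.7 -4.2] z 186.7 F [-0.3 -0.2 -0.3] w 0.3613834191278975 yawrel 90.24 tilt [-0.97  0.98]
```

>>> carry_out:
  commands:
    - [0.035,0.004,0.004,0,0,1]
    - [0.03,0,0,0,-1,0]
    - [0.01,0,0,0,0,0]
    - [0,0,0,0,0,0]

```text
t: 16.38
ee_pos: [485.4, -359.6, 103.8]
orientation: [1.114, 1.28, -1.108]
ft_force: [0.2, 0.0, -0.6]
width: 0.5
```

```bash
python3 -c "
from h import *;o=st()"
```

```text
t 16.375 dock [81.6 -3.1] z 103.8 F [ 0.2  0.  -0.6] w 0.47945787144298435 yawrel 90.21 tilt [-0.28  0.51]
```

>>> carry_out:
  commands:
    - [0,0.002,0.005,0,0,0]
    - [0.005,0,0,0,0,0]
    - [0.005,0,0.001,0,0,0]
    - [0.005,0,0.001,0,0,0]
    - [0.006,0,0.001,0,0,0]
    - [0.006,0,0.001,0,0,0]

```text
t: 17.12
ee_pos: [491.2, -371.4, 81.8]
orientation: [1.112, 1.27, -1.107]
ft_force: [-1.8, -1.7, 3.4]
width: 0.5
```

>>> carry_out:
  commands:
    - [0.006,0,0,0,0,0]
    - [0.006,0,0,0,0,0]
    - [0.006,0,0,0,0,0]

```text
t: 17.5
ee_pos: [492.1, -371.9, 62.6]
orientation: [1.112, 1.268, -1.106]
ft_force: [-0.4, -0.8, 1.2]
width: 0.5
```

>>> carry_out:
  commands:
    - [0.005,0,0,0,0,0]
    - [0.005,0,0,0,0,0]

```text
t: 17.75
ee_pos: [491.8, -371.1, 51.1]
orientation: [1.112, 1.27, -1.106]
ft_force: [-0.2, -0.7, 0.5]
width: 0.5
```

>>> carry_out:
  commands:
    - [0.004,0,0,0,0,0]
    - [0.003,0,0,0,0,0]

```text
t: 18.0
ee_pos: [491.9, -371.0, 45.3]
orientation: [1.112, 1.271, -1.106]
ft_force: [-8.8, 6.5, 40.6]
width: 0.4
```

>>> carry_out:
  commands:
    - [-0.01,0,0,0,0,0]
    - [-0.04,0,0,0,0,0]
    - [-0.055,0,0,0,0,0]
    - [-0.055,0,0,0,0,0]
    - [-0.03,0,-0.05,0,0,0]
    - [0,0,-0.055,0,0,0]
    - [0,0,-0.055,0,0,0]
    - [0,0,0,0,0,0]

```text
t: 19.0
ee_pos: [470.1, -209.4, 243.2]
orientation: [1.115, 1.267, -1.105]
ft_force: [-0.7, -0.9, -0.1]
width: 0.7
```

```bash
python3 -c "
from h import *;o=st()
a=[]
for n,(v0,v1,u0,u1) in dict(side=(230,360,290,450),top=(175,275,320,480)).items():
  p=ctrl.get_image(n)['pixels'];a.append(cv2.resize(p[v0:v1,u0:u1],(400,400*(v1-v0)//(u1-u0)),interpolation=2))
h=max(x.shape[0] for x in a);cv2.imwrite('pics/f8.png',np.hstack([np.pad(x,((0,h-x.shape[0]),(0,0),(0,0))) for x in a]))
"
```

```text
t 19.0 dock [-69.3   1.3] z 243.2 F [-0.7 -0.9 -0.1] w 0.6687849497474849 yawrel 90.12 tilt [0.32 0.17]
```

View pics/f8.png

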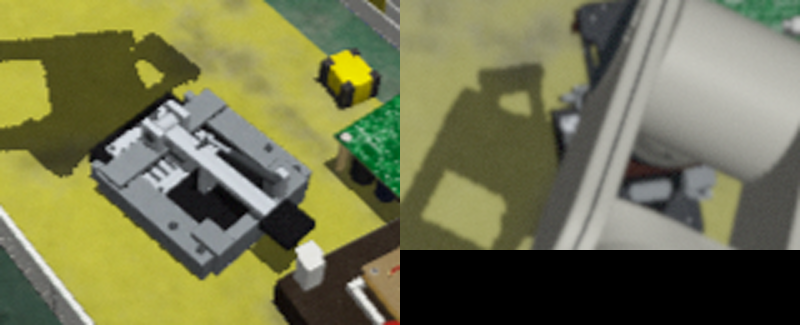

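The side view shows the lever lying level and staying down, with the pad at about (287,225) and the cartridge in the slot. The top view is blocked by the arm. The arm is clear of everything, so I'm handing in.

```bash
python3 -c "
from h import *;print(ctrl.close_job());st()"
```

```text
the job is handed in; nothing more can be done
None
the job is handed in; nothing more can be done
```

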